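Torque the last port plug with the click wrench

ROBOT

A 6-joint arm with a two-finger parallel gripper is mounted at the origin on the work surface. World frame = base frame: x ahead of the robot, y to its left, z up, the work surface at z = 0. Lengths are in m, angles in rad, forces in N, time in s.
With the tool pointing down it reaches from about 0.3 to 0.775 m from the base axis. Payload 14.6 kg.
Tool frame: the origin (TCP) lies at the centre of the arm's flange, where the gripper is bolted on; the fingertips stand 199 mm ahead of it and the grasp point (between the pads) lies ctrl.tcp_to_grasp ahead of it (ctrl.tcp_to_grasp is the distance from the TCP to the grasp point, in m); z points along the fingers, y is the line along which they close (so a half turn about z gives the same grasp; the last joint's range is limited). The gripper opens to 94 mm and grips with 3 to 60 N. Pads are 16 mm wide; open, the fingers measure 119 mm over their backs; the gripper's body (75 mm by 177 mm) begins 78 mm behind the grasp point.
Start: joints at [1.069, 0.3, 1.521, -0, 1.321, -0.067], TCP at [0.232, 0.499, 0.405] pointing down, gripper open.
Joint ranges: [-3.03, 3.03], [-0.79, 2.21], [0.23, 2.52], [-1.04, 4.18], [0, 3.07], [-2.55, 2.55]. Speed limits (rad/s): [2.22, 2.22, 2.57, 3.14, 3.14, 3.14].

INTERFACE

Orientations are given as [roll, pitch, yaw] about the fixed x, y, z axes, in that order (R = Rz(yaw) Ry(pitch) Rx(roll)).
In Python, from station import ctrl gives the robot as it stands. The module is installed in compiled form; this text tells all that it offers.
- The arm moves only by the shell command python3 -m jog 'ROWS' [OPENING] [FORCE]. ROWS is JSON, a list of rows, each a list of 6 numbers: the shift along the tool's x, y, z in cm, then the turn, a rotation vector about the tool's x, y, z in rad. In form: [[tx, ty, tz, ax, ay, az], ...]. A call has 1 to 8 rows; each row is the pose to reach, as a shift and turn from the pose commanded when the call began, along the tool's axes at that moment; what a row does not reach only later rows make up. A row lasts 1/10 s, in which the tool goes at most 50 mm and 8.59 degrees, less where a joint would pass 70% of its speed; a pose out of reach is approached as far as the arm can. A call with a gripper value outside its range is refused whole. OPENING is the opening in per cent of the stroke, from 0 (shut) to 100 (fully open), set as the call begins (- or left out, the last holds). The fingers move at their own pace and stop on an object; FORCE is the grip in N (left out, the last holds). Time passes only in rows, so rows that repeat a pose let the fingers close. It gives the time, the measured TCP pose, the force, the opening and the grip force at its end, in the units of the state.
- ctrl.get_obs(): the state, without advancing time (a new reading comes with each control period).
- ctrl.camera(name): name is "side" or "top" or "wrist"; returns a dict with "img" (480x640x3 uint8, blue, green, red), "intrinsics" (3x3 intrinsics, pixels), "k1" (the pictures are not rectified: a ray, as slopes to the right and down, at radius r is drawn at 1 + k1 r^2 times it, then the intrinsics apply), "R" (3x3) and "t" (3): a world point X has camera coordinates R X + t. Camera axes: x right, y down, z forward; pixel columns grow to the right and rows downward; lengths in m; the calibration is good to about 2 mm. A picture is of the moment at which its call begins. There is no depth.
- ctrl.hand_in(): hands the job in; it is judged then, once.
The state is a dict: "time_s": time; "qpos": joint angles; "joint_vel": joint speeds; "tau": joint torques, N m; "ee_pos": TCP position; "eef_rot": TCP orientation; "force": force on the tool from outside, world axes, zero at the start; "moment": the same for the moment, N m; "grip_width": finger opening in m; "grip_force": force on a finger pad.
Only numpy, scipy, OpenCV 4.12 (cv2) and the standard library are available. Lean on these libraries where they do the work, as an engineer would, in place of code of your own. Each camera call takes 0.05 s, during which the arm holds its last target. There are 200 camera calls.

TASK

Take the click torque wrench from its timber rest and push its square socket fully down over the one port plug on the pump cover that has no yellow paint mark. Tighten that plug clockwise (seen from above) until the wrench breaks over at its joint, and stop at that click: do not over-tighten. Then lift the wrench off and lay it back on its rest as it lay, leaving everything else where it is.

Things in the scene. Friction and masses are not known exactly. Their poses are not given: they have to be found in the camera images.
- wrench: Click torque wrench, 270 mm long, 0.35 kg, head-heavy (balance 55 mm from the socket axis). Origin: centre of the socket's mouth; z up, handle towards -x, its centre line 49 mm above the mouth. Dark round socket 49 mm across opening down, with a 25.2 mm square hole 29 mm deep, sides along x and y; head top at 59 mm. At rest the mouth is on the table. Left alone on a plug it sags 10 to 15 mm at the ring
- click_handle (a joint): breakaway joint of the wrench, vertical pivot 35 mm from the socket axis: 0 straight, grows as the handle swings on clockwise past the head. Stays 0 until 11 to 13 N pulls sideways at the ring, then gives way with the force falling fast, to a hard stop at 0.30 rad; springs back when eased. Clamped in the hand it bends early, before the torque is reached and with no fall in force: pull with a finger or in a loose cage, so that it can swing
- grip_ring (a point): yellow ring, the loading point, in the middle of the black grip, on its centre line 165 mm from the socket axis; axes as the handle's (-x to its red end). Grip flat-sided, 26 mm wide, 24 high, 110 to 225 mm from the socket axis; before it a flat-sided steel tube 18 x 18 mm, 49 to 110 mm, good for carrying. Loaded nearer the head it trips at a higher torque; lifted off by the far end the socket binds
- plug_top (a point): centre of the top of the plug to tighten, the only one of four without a yellow mark: steel, square head 24 mm across flats, 34 mm tall, top edge chamfered 3 mm; z up, x axis through a flat (same every 90 degrees; the socket goes on with its x axis along any of them). Fully seated, the plug's top meets the socket's floor: mouth 29 mm below this point. In a free seat the socket has 0.6 mm play a side
- port_plug (a joint): turn of that plug clockwise, rad; starts at 0.05 to 0.35, needs about 1.4 N m and more as it turns (1.6 N m per rad), stays where it is left. How far it goes to the click is not known, it must be felt
- cover: steel pump cover on two battens, fixed: disc 260 mm wide, top at 115 mm; on it a round gland 180 mm wide, top at 129 mm, with a sleeve 66 mm wide to 155 mm in the middle and four plugs at 66 mm radius, tops at 163 mm. Origin on the table under the centre; unmarked plug towards -y, marked ones at +x, +y, -x
- rest: fixed timber batten 130 x 40 x 37 mm on the table, origin under its centre; the wrench's grip lies across it, 195 to 235 mm from the socket axis, so that the wrench is level
- spare_plug: bystander, to be left alone: loose brass plug, 36 mm wide, 46 mm tall
- tape_measure: bystander, to be left alone: black and orange tape measure, 70 mm
- driver_yellow: bystander, to be left alone: screwdriver, yellow handle
- driver_red: bystander, to be left alone: screwdriver, red handle
- hex_key: bystander, to be left alone: L-shaped hex key, 115 mm long, 6 mm thick
- spray_bottle: bystander, to be left alone: green bottle with a red cap, 66 mm wide, 190 mm tall
- shim_tin: bystander, to be left alone: round steel tin, 72 mm wide, 30 mm tall
- drift: bystander, to be left alone: copper rod, 14 mm thick, 120 mm long

How it is judged:
On the way, in this order (a step that is already met when the one before it is completed fails the run):
1. the socket is seated fully down on the unmarked plug (horizontal distance between wrench and plug_top below 0.006 m and z of wrench in the frame of plug_top below -0.025 m), for 0.2 s.
2. with the socket still seated, the wrench has broken over at its joint by more than 0.08 rad (horizontal distance between wrench and plug_top below 0.006 m and z of wrench in the frame of plug_top below -0.023 m and value of joint click_handle above 0.08 rad and value of joint port_plug above 0.42 rad), for 0.1 s.
At the end, for the whole second after the job is handed in: The plug stands between 0.42 and 0.66 rad (set torque reached, not passed); the wrench is straight again (under 0.05 rad), at rest, upright within 0.12 rad, socket mouth and yellow ring each within 40 mm of where they were at the start (value of joint port_plug between 0.42 and 0.66 rad and value of joint click_handle below 0.05 rad and distance of each of wrench, grip_ring from where it was at the start of the episode below 0.04 m and angle between wrench's own z axis and vertical below 0.12 rad and linear speed of wrench below 0.02 m/s); the robot touches nothing.
It fails at once if the plug is over-tightened: turned past 0.66 rad (value of joint port_plug above 0.66 rad).
It fails at once if a bystander is shifted by more than 30 mm (distance of any of spare_plug, tape_measure, driver_yellow, driver_red, hex_key, spray_bottle, shim_tin, drift from where it was at the start of the episode above 0.03 m).
It also fails if it takes over 67 s, if anything falls off the work surface, if the arm or the gripper's body presses on something with over 40 N, if the wrist force passes 120 N, or if a joint passes its speed limit or range.

## Working session

There is one attempt and no reset: what is moved stays moved. The work goes in short steps, Python scripts to look and compute and a shell command to move; the robot and the scene stay as the last step left them, time stands still between calls to the robot, and variables do not carry over. Pictures are saved under pics/ and viewed, at most 10 in all, crops included, and the job is handed in when it is done.

```bash
mkdir -p pics; ls; python3 - <<'E'
from station import ctrl
import cv2
o=ctrl.get_obs(); print(o, ctrl.tcp_to_grasp)
for n in ("top","side"):
    c=ctrl.camera(n); cv2.imwrite(f"pics/{n}0.png",c["img"]); print(n,c["intrinsics"].tolist(),c["k1"],c["R"].tolist(),c["t"].tolist())
E
```

```text
pics
{'time_s': 0.0, 'qpos': array([ 1.06942158e+00,  3.00453432e-01,  1.52158510e+00,  6.85286077e-06,
        1.32073830e+00, -6.65936860e-02]), 'joint_vel': array([ 0.0005749 ,  0.00052844, -0.00064242, -0.00010233,  0.00103042,
        0.00067644]), 'tau': array([-3.68565870e-04, -5.31791461e+01, -3.52743351e+01,  7.09034060e-02,
        2.42679776e-02, -1.20645532e-04]), 'ee_pos': array([0.23164656, 0.49879495, 0.4040942 ]), 'eef_rot': array([-3.14041154e+00, -8.54234629e-05,  2.70680984e+00]), 'force': array([0.29937437, 0.10805276, 0.72969947]), 'moment': array([-0.01463362,  0.034076  ,  0.02255208]), 'grip_force': 0.0, 'grip_width': 0.09347912204425458} 0.1804
top [[624.8446229053677, 0.0, 327.6758425706815], [0.0, 624.8446229053677, 244.83345353941704], [0.0, 0.0, 1.0]] -0.017298343424185507 [[0.016036538208686113, -0.9995884641144321, 0.02378511828080212], [-0.9959087732276017, -0.01808421777425521, -0.08853630032809794], [0.08892999972211398, -0.02226799220503978, -0.9957889292779775]] [-0.021987368075036366, 0.5893341361351171, 1.3999147171812194]
side [[524.7401229687275, 0.0, 321.6278950974915], [0.0, 524.7401229687275, 247.86522481620494], [0.0, 0.0, 1.0]] 0.018722546020172277 [[0.7355552350469691, -0.6773324707319508, 0.013387318146255203], [-0.496545941015349, -0.5524609839666776, -0.6694990587414981], [0.46086942256584945, 0.4858061190297232, -0.7426922579757371]] [-0.42853228893753076, 0.35753356176000384, 1.1195697198742038]
```

View pics/top0.png

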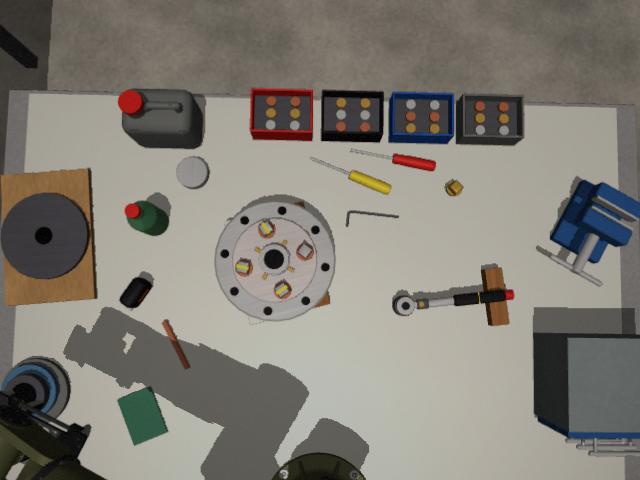

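View pics/side0.png

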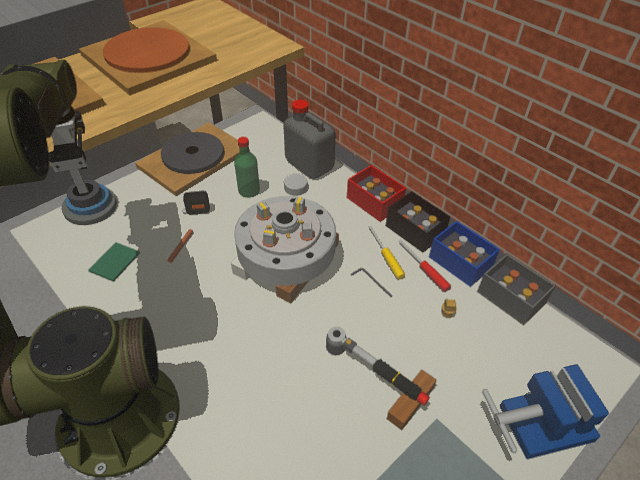

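Top view: the unmarked plug is at about (305,250), the gland centre at (274,259), the wrench head at (403,305), the ring at about (482,297) and the red end at (510,294). The side view agrees. Next I convert these pixels to positions and take a zoomed crop.

```bash
cat > h.py <<'E'
import numpy as np, cv2
from station import ctrl
def ray(c,p):
    K=c["intrinsics"]; k=c["k1"]
    d=np.array([(p[0]-K[0,2])/K[0,0],(p[1]-K[1,2])/K[1,1]]); u=d.copy()
    for _ in range(10): u=d/(1+k*(u@u))
    R=c["R"]; return -R.T@c["t"], R.T@np.array([u[0],u[1],1])
def onz(c,p,z):
    o,d=ray(c,p); return o+d*(z-o[2])/d[2]
def proj(c,X):
    q=c["R"]@np.asarray(X)+c["t"]; u=q[:2]/q[2]; u=u*(1+c["k1"]*(u@u))
    return u*[c["intrinsics"][0,0],c["intrinsics"][1,1]]+c["intrinsics"][:2,2]
def tri(c1,p1,c2,p2):
    (o1,d1),(o2,d2)=ray(c1,p1),ray(c2,p2)
    s=np.linalg.lstsq(np.c_[d1,-d2],o2-o1,rcond=None)[0]
    a,b=o1+s[0]*d1,o2+s[1]*d2; return (a+b)/2,np.linalg.norm(a-b)
E
python3 - <<'E'
from h import *
c=ctrl.camera("top"); im=c["img"]
for n,p,z in (("cover",(274,259),.155),("plug",(305,250),.163),("head",(403,305),.059),("ring",(482,297),.06),("red",(510,294),.05)): print(n,onz(c,p,z).round(4))
a=cv2.resize(im[200:330,200:330],None,fx=4.4,fy=4.4,interpolation=cv2.INTER_CUBIC)[:,:]
b=cv2.resize(im[255:335,380:525],None,fx=4.4,fy=4.4,interpolation=cv2.INTER_CUBIC)
cv2.imwrite("pics/c1.png",a[:, :]); 
E
```

```text
cover [0.5467 0.1015 0.155 ]
plug [0.5659 0.0377 0.163 ]
head [ 0.4558 -0.1805  0.059 ]
ring [ 0.4762 -0.3569  0.06  ]
red [ 0.484  -0.4231  0.05  ]
```

```bash
cat > d.py <<'E'
import sys, numpy as np
from scipy.spatial.transform import Rotation as R
from station import ctrl
o=ctrl.get_obs(); x,y,z,yaw=map(float,sys.argv[1:5])
A=R.from_euler('xyz',o["eef_rot"]); B=R.from_euler('xyz',[np.pi,0,yaw])
print((A.inv().apply(np.array([x,y,z])-o["ee_pos"])*100).round(2),(A.inv()*B).as_rotvec().round(4))
E
python3 d.py 0.464 -0.25 0.36 1.686
```

```text
[-52.61 -58.13   4.47] [-8.0000e-04  4.0000e-04  1.0209e+00]
```

```bash
python3 -m jog '[[-26.3,-29,2,0,0,0.5],[-26.3,-29,2,0,0,0.5],[-26.3,-29,2,0,0,0.5],[-26.3,-29,2,0,0,0.5],[-26.3,-29,2,0,0,0.5],[-26.3,-29,2,0,0,0.5],[-26.3,-29,2,0,0,0.5],[-26.3,-29,2,0,0,0.5]]' 100; python3 d.py 0.464 -0.25 0.36 1.686
```

```text
time_s: 0.95
ee_pos: [0.348, 0.1228, 0.3847]
eef_rot: [3.141, 0.0, 2.206]
force: [0.8, -0.5, -0.1]
grip_width: 0.0942
grip_force: 0.0
[-36.89 -12.8    2.47] [4.000e-04 2.000e-04 5.204e-01]
```

```bash
python3 -m jog '[[-36.9,-12.8,2.5,0,0,0.52],[-36.9,-12.8,2.5,0,0,0.52],[-36.9,-12.8,2.5,0,0,0.52],[-36.9,-12.8,2.5,0,0,0.52],[-36.9,-12.8,2.5,0,0,0.52],[-36.9,-12.8,2.5,0,0,0.52],[-36.9,-12.8,2.5,0,0,0.52],[-36.9,-12.8,2.5,0,0,0.52]]'; python3 - <<'E'
from h import *
c=ctrl.camera("wrist"); cv2.imwrite("pics/w1.png",c["img"])
t=ctrl.camera("top"); im=t["img"]
cv2.imwrite("pics/plug.png",cv2.resize(im[215:305,225:325],None,fx=6,fy=6,interpolation=cv2.INTER_CUBIC))
print(-c["R"].T@c["t"],c["R"][2])
import pickle; pickle.dump(c,open("w1.pkl","wb"))
E
```

```text
time_s: 1.75
ee_pos: [0.4644, -0.2505, 0.3591]
eef_rot: [-3.141, -0.0, 1.686]
force: [0.9, 0.4, 0.1]
grip_width: 0.094
grip_force: 0.0
[ 0.45515656 -0.16941693  0.33857259] [ 0.03216927 -0.27843291 -0.9599168 ]
```

View pics/w1.png

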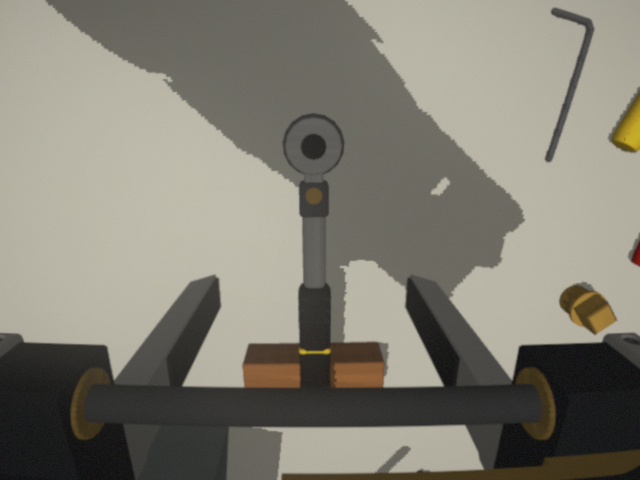

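View pics/plug.png

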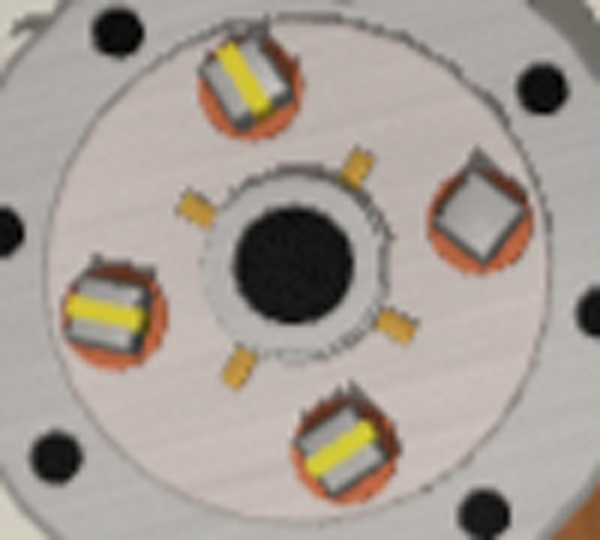

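The wrist view shows the wrench lying straight, with head centre (313,145), pivot (314,196) and ring (315,351). The crop shows the unmarked plug as a square with corners near (480,165), (527,212), (485,262) and (435,213).

```bash
python3 - <<'E'
from h import *
import pickle
c=pickle.load(open("w1.pkl","rb"))
h=onz(c,(313.5,145.5),.059); r=onz(c,(315,352),.061)
print("head",h,"ring",r,np.linalg.norm((h-r)[:2]),"handle dir",np.arctan2(*(r-h)[1::-1]))
t=ctrl.camera("top")
P=[onz(t,(225+x/6,215+y/6),.163) for x,y in ((480,165),(527,212),(485,262),(435,213))]
P=np.array(P); print(P.mean(0)); 
for i in range(4):
  e=P[(i+1)%4]-P[i]; print(np.hypot(*e[:2]),np.degrees(np.arctan2(e[1],e[0]))%90)
E
python3 d.py 0.48 0.04 0.42 0
```

```text
head [ 0.45757935 -0.18480044  0.059     ] ring [ 0.47787395 -0.34873933  0.061     ] 0.16519028001515534 handle dir -1.447629266871196
[0.56488099 0.03706835 0.163     ]
0.02287922958379781 45.93642033359458
0.02242881594319815 51.100798200933156
0.024061255038683133 46.56048030975721
0.02261537712927108 48.06071882853355
[28.59  4.83 -6.11] [-1.8000e-03  3.0000e-04  1.6842e+00]
```

```bash
python3 d.py 0.614 -0.007 0.463 2.41
```

```text
[ 22.41  17.61 -10.43] [-0.0009 -0.0014 -0.7258]
```

```bash
python3 -m jog '[[5,4,-9,0,0,-0.1],[22.4,17.6,-10.4,0,0,-0.726],[22.4,17.6,-10.4,0,0,-0.726],[22.4,17.6,-10.4,0,0,-0.726],[22.4,17.6,-10.4,0,0,-0.726],[22.4,17.6,-10.4,0,0,-0.726],[22.4,17.6,-10.4,0,0,-0.726],[22.4,17.6,-10.4,0,0,-0.726]]'; python3 -m jog '[[0,0,0,0,0,0],[0,0,0,0,0,0],[0,0,0,0,0,0]]'; python3 - <<'E'
from h import *
import pickle
c=ctrl.camera("wrist"); cv2.imwrite("pics/w2.png",c["img"][50:350,150:450].repeat(2,0).repeat(2,1))
pickle.dump(c,open("w2.pkl","wb")); print(ctrl.get_obs()["ee_pos"],proj(c,(0.565,0.037,.163)))
E
```

```text
time_s: 2.7
ee_pos: [0.6131, -0.0026, 0.4637]
eef_rot: [3.141, -0.0, 2.416]
force: [-0.4, 0.4, -0.2]
grip_width: 0.0941
grip_force: 0.0
time_s: 3.0
ee_pos: [0.6127, -0.0061, 0.4636]
eef_rot: [-3.141, -0.0, 2.411]
force: [-0.3, -0.3, -0.4]
grip_width: 0.0941
grip_force: 0.0
[ 0.61276518 -0.00600798  0.46366804] [313.30036237 147.83376636]
```

View pics/w2.png

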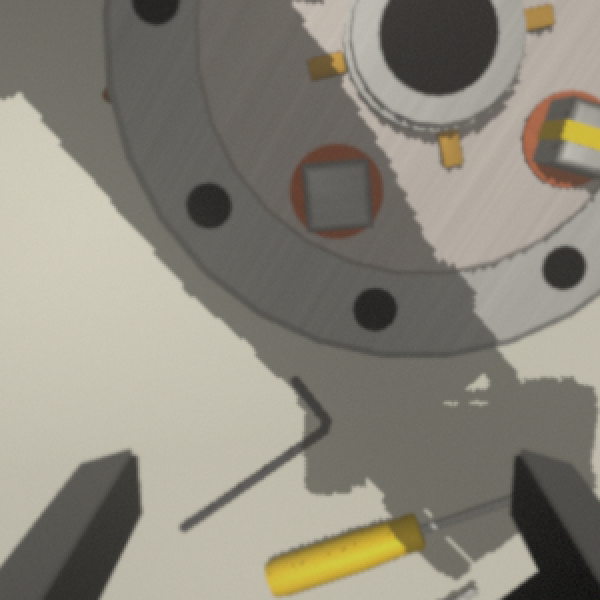

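The plug is at crop (338,195), which is picture (319,147). Its square is rotated only about 4° from the image axes.

```bash
python3 - <<'E'
from h import *
import pickle
c=pickle.load(open("w2.pkl","rb"))
g=cv2.cvtColor(c["img"],cv2.COLOR_BGR2HSV)
m=((g[...,1]<60)).astype(np.uint8); m[:,:]*=1
sub=m[50+140:50+240]; 
lab=cv2.connectedComponents(m[125:172,293:345])[1]; L=lab[147-125,319-293]
ys,xs=np.where(lab==L); pts=np.c_[xs+293,ys+125].astype(np.float32)
r=cv2.minAreaRect(pts); print(r,len(pts))
for name,P in (("mask",cv2.boxPoints(r)),("eye",np.array([(304,164),(367,159),(373,226),(308,231)])/2+[150,50])):
  W=np.array([onz(c,p,.1615) for p in P]); print(name,W.mean(0))
  for i in range(4):
    e=W[(i+1)%4]-W[i]; print(np.hypot(*e[:2]).round(4),(np.degrees(np.arctan2(e[1],e[0]))%90).round(1))
E
python3 d.py 0.4662 -0.2543 0.36 1.694
```

```text
((318.5, 148.0), (46.0, 51.0), 90.0) 1837
mask [0.56777245 0.03949173 0.1615    ]
0.0358 48.2
0.0322 49.3
0.0368 48.2
0.0322 47.4
eye [0.56768004 0.04004547 0.1615    ]
0.0222 52.6
0.0235 54.2
0.0234 52.5
0.0235 51.3
[ -5.65 -28.27  10.37] [-1.000e-04  0.000e+00  7.173e-01]
```

```bash
python3 -m jog '[[-5.7,-28.3,5,0,0,0.717],[-5.7,-28.3,5,0,0,0.717],[-5.7,-28.3,5,0,0,0.717],[-5.7,-28.3,10.4,0,0,0.717],[-5.7,-28.3,10.4,0,0,0.717],[-5.7,-28.3,10.4,0,0,0.717],[-5.7,-28.3,10.4,0,0,0.717],[-5.7,-28.3,10.4,0,0,0.717]]' 70; python3 d.py 0.4662 -0.2543 0.2294 1.694
python3 - <<'E'
from h import *
import pickle
c=pickle.load(open("w2.pkl","rb")); a=c["img"].astype(int)
d=(a[...,2]-a[...,0]).astype(np.uint8)*(a[...,2]>a[...,0])
yy,xx=np.mgrid[:480,:640]; m=((d<25)&(np.hypot(xx-318.5,yy-146)<21.5)).astype(np.uint8)
m=cv2.morphologyEx(m,cv2.MORPH_OPEN,np.ones((5,5),np.uint8))
cnt=max(cv2.findContours(m,0,2)[0],key=cv2.contourArea); r=cv2.minAreaRect(cnt); print(r)
W=np.array([onz(c,p,.1615) for p in cv2.boxPoints(r)]); print(W.mean(0))
for i in range(4):
    e=W[(i+1)%4]-W[i]; print(np.hypot(*e[:2]).round(4),(np.degrees(np.arctan2(e[1],e[0]))%90).round(1))
E
```

```text
time_s: 3.85
ee_pos: [0.4663, -0.2553, 0.3591]
eef_rot: [-3.141, -0.001, 1.693]
force: [0.7, 1.1, -0.2]
grip_width: 0.066
grip_force: 0.0
[9.000e-02 1.000e-02 1.297e+01] [-0.001  -0.0009 -0.0011]
((318.38525390625, 147.2377166748047), (34.40357971191406, 33.498226165771484), 84.80557250976562)
[0.56725519 0.03983891 0.1615    ]
0.0235 53.2
0.0241 54.2
0.0241 53.3
0.0241 53.0
```

```bash
python3 -m jog '[[0.1,0,5,0,0,0],[0.1,0,9,0,0,0],[0.1,0,12,0,0,0],[0.1,0,13,0,0,0],[0.1,0,13,0,0,0]]' && python3 -m jog '[[0,0,0,0,0,0],[0,0,0,0,0,0],[0,0,0,0,0,0],[0,0,0,0,0,0],[0,0,0,0,0,0]]' 5 40;  python3 -m jog '[[0,0,-4,0,0,0],[0,0,-8,0,0,0],[0,0,-12,0,0,0],[0,0,-16,0,0,0],[0,0,-20,0,0,0],[0,0,-20.5,0,0,0],[0,0,-20.5,0,0,0]]'; python3 - <<'E'
from h import *
import pickle
c=ctrl.camera("wrist"); cv2.imwrite("pics/w3.png",c["img"])
pickle.dump(c,open("w3.pkl","wb")); 
E
python3 d.py 0.6234 -0.0022 0.435 2.50
```

```text
time_s: 4.35
ee_pos: [0.4677, -0.2524, 0.2297]
eef_rot: [-3.141, -0.001, 1.697]
force: [1.0, -0.6, 0.9]
grip_width: 0.0655
grip_force: 0.0
time_s: 4.85
ee_pos: [0.4671, -0.2531, 0.23]
eef_rot: [3.141, 0.0, 1.696]
force: [-1.0, -0.8, 0.5]
grip_width: 0.0292
grip_force: 0.0
time_s: 5.55
ee_pos: [0.4669, -0.253, 0.4354]
eef_rot: [3.14, 0.001, 1.696]
force: [0.1, 0.2, -0.6]
grip_width: 0.0049
grip_force: 0.0
[22.94 18.65 -0.1 ] [-3.000e-04 -5.000e-04 -8.043e-01]
```

View pics/w3.png

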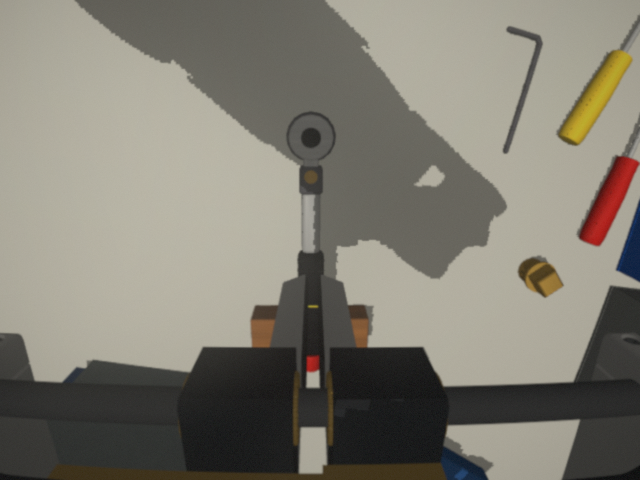

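I lifted before the fingers had closed. The wrench still lies in place (head 311,137; ring 313,306), so I retry with a longer closing time.

```bash
python3 -m jog '[[0,0,0,0,0,0],[0,0,0,0,0,0],[0,0,2,0,0,0],[0,0,4,0,0,0],[0,0,6,0,0,0],[0,0,8,0,0,0],[0,0,10,0,0,0],[0,0,10,0,0,0]]' 65; python3 d.py 0.4662 -0.2543 0.2294 1.694
```

```text
time_s: 6.4
ee_pos: [0.4667, -0.2529, 0.3317]
eef_rot: [-3.137, -0.003, 1.696]
force: [0.3, -0.5, -0.9]
grip_width: 0.0607
grip_force: 0.0
[-0.17 -0.02 10.23] [-0.0042 -0.0035  0.0017]
```

```bash
python3 -m jog '[[0,0,5,0,0,0],[-0.1,0,9,0,0,0],[-0.1,0,10.2,0,0,0],[-0.1,0,10.2,0,0,0]]';python3 -m jog '[[0,0,0,0,0,0],[0,0,0,0,0,0],[0,0,0,0,0,0],[0,0,0,0,0,0],[0,0,0,0,0,0],[0,0,0,0,0,0],[0,0,0,0,0,0],[0,0,0,0,0,0]]' 5 40
```

```text
time_s: 6.8
ee_pos: [0.4673, -0.2541, 0.2322]
eef_rot: [-3.14, -0.001, 1.696]
force: [0.3, 0.4, 0.6]
grip_width: 0.0614
grip_force: 0.0
time_s: 7.6
ee_pos: [0.4672, -0.2541, 0.2329]
eef_rot: [3.141, 0.0, 1.696]
force: [-0.3, 0.8, 4.5]
grip_width: 0.0175
grip_force: 40.0
```

```bash
python3 -m jog '[[0,0,-2,0,0,0],[0,0,-6,0,0,0],[0,0,-11,0,0,0],[0,0,-16,0,0,0],[0,0,-20.5,0,0,0],[0,0,-20.5,0,0,0]]'; python3 d.py 0.6234 -0.0022 0.438 2.50
```

```text
time_s: 8.2
ee_pos: [0.4671, -0.254, 0.4434]
eef_rot: [3.134, 0.006, 1.696]
force: [0.0, -1.0, -4.1]
grip_width: 0.0178
grip_force: 40.0
[23.03 18.64  0.54] [ 0.0043  0.0084 -0.804 ]
```

```bash
python3 -m jog '[[23,18.6,0,0,0,-0.804],[23,18.6,0,0,0,-0.804],[23,18.6,0,0,0,-0.804],[23,18.6,0,0,0,-0.804],[23,18.6,0,0,0,-0.804],[23,18.6,0,0,0,-0.804],[23,18.6,0,0,0,-0.804],[23,18.6,0,0,0,-0.804]]'; python3 -m jog '[[0,0,0,0,0,0],[0,0,0,0,0,0],[0,0,0,0,0,0]]'; python3 - <<'E'
from h import *
import pickle
c=ctrl.camera("wrist"); cv2.imwrite("pics/w4.png",c["img"])
pickle.dump(c,open("w4.pkl","wb")); o=ctrl.get_obs(); print(o["ee_pos"],o["eef_rot"],o["force"])
E
```

```text
time_s: 9.0
ee_pos: [0.6234, -0.0019, 0.4355]
eef_rot: [-3.14, -0.002, 2.501]
force: [-0.3, -0.2, -3.9]
grip_width: 0.0176
grip_force: 40.0
time_s: 9.3
ee_pos: [0.6228, -0.0036, 0.4377]
eef_rot: [3.142, 0.0, 2.498]
force: [-0.4, -0.0, -2.8]
grip_width: 0.0175
grip_force: 40.0
[ 0.62283413 -0.00343723  0.43782641] [3.14144984e+00 2.18469646e-04 2.49855003e+00] [ 0.29800126 -0.70191102 -3.16650799]
```

View pics/w4.png

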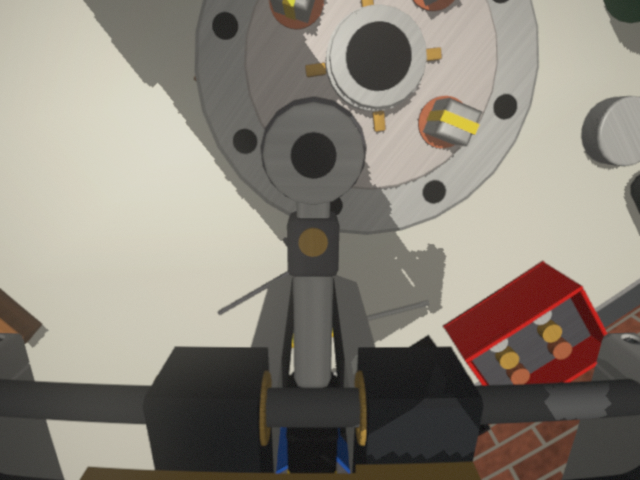

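The wrench is held straight, with the head hole at (313.5,155) and the pivot at (313.5,242). The plug is hidden beneath the socket.

```bash
python3 - <<'E'
from h import *
import pickle
c=pickle.load(open("w4.pkl","rb")); g=cv2.cvtColor(c["img"],cv2.COLOR_BGR2GRAY)
def blob(m,x,y):
    l,L,s,ct=cv2.connectedComponentsWithStats(m.astype(np.uint8)); return ct[L[y,x]],s[L[y,x]]
p,s=blob(g<50,313,155); print(p,s)
h=cv2.cvtColor(c["img"],cv2.COLOR_BGR2HSV)
q,s=blob((h[...,1]>90)&(h[...,0]<30),313,242); print(q,s)
z=.4378-.2329
H=onz(c,p,z+.059);V=onz(c,q,z+.060)
print(H,V,np.hypot(*(H-V)[:2]),np.arctan2(*(V-H)[1::-1]))
# same measure of earlier lying wrench for bias: 
c=pickle.load(open("w1.pkl","rb")); print(onz(c,(313.5,145.5),.059),onz(c,(314,196),.06))
E
```

```text
[313.07661823 155.10766182] [ 292  133   43   45 1514]
[312.78129713 241.83559578] [299 228  29  29 663]
[0.56727312 0.03793653 0.2639    ] [0.59518558 0.01687498 0.2649    ] 0.03496704921001672 -0.6464114406576253
[ 0.45757935 -0.18480044  0.059     ] [ 0.46208132 -0.2204262   0.06      ]
```

```bash
python3 -m jog '[[0.07,0.15,2,0,0,0],[0.07,0.15,3.4,0,0,0],[0.07,0.15,3.8,0,0,0],[0.07,0.15,4.2,0,0,0],[0.07,0.15,4.5,0,0,0],[0.07,0.15,4.8,0,0,0]]'; python3 d.py 0.6231 -0.0018 0.3669 2.5
```

```text
time_s: 9.95
ee_pos: [0.6234, -0.0012, 0.39]
eef_rot: [3.141, 0.001, 2.5]
force: [-0.0, -1.9, -3.7]
grip_width: 0.0175
grip_force: 40.0
[-0.01 -0.07  2.31] [ 0.0001  0.0007 -0.0002]
```

```bash
python3 -m jog '[[0,0,0.4,0,0,0],[0,0,0.8,0,0,0],[0,0,1.2,0,0,0],[0,0,1.6,0,0,0]]'; python3 d.py 0.6231 -0.0018 0.3669 2.5
```

```text
time_s: 10.35
ee_pos: [0.6234, -0.0011, 0.3733]
eef_rot: [-3.141, -0.0, 2.5]
force: [-1.4, -0.8, -2.4]
grip_width: 0.0175
grip_force: 40.0
[-0.02 -0.08  0.64] [-0.0002 -0.0001 -0.0002]
```

```bash
python3 -m jog '[[0,0,0.3,0,0,0],[0,0,0.6,0,0,0],[0,0,0.8,0,0,0],[0,0,0.8,0,0,0]]'; python3 d.py 0.6231 -0.0018 0.3669 2.5
```

```text
time_s: 10.75
ee_pos: [0.6235, -0.0011, 0.3661]
eef_rot: [3.141, 0.001, 2.5]
force: [0.6, -0.9, 1.3]
grip_width: 0.0178
grip_force: 40.0
[-0.01 -0.08 -0.08] [ 0.0007  0.0008 -0.0003]
```

```bash
python3 -m jog '[[0,0,0.2,0,0,0],[0,0,0.2,0,0,0],[0,0,0.2,0,0,0],[0,0,0.2,0,0,0]]'; python3 -m jog '[[0,0,0,0,0,0],[0,0,0,0,0,0],[0,0,0,0,0,0],[0,0,0,0,0,0],[0,0,0,0,0,0]]' 45; python3 - <<'E'
from h import *
c=ctrl.camera("wrist"); cv2.imwrite("pics/w5.png",c["img"])
E
```

```text
time_s: 11.15
ee_pos: [0.6236, -0.0013, 0.3648]
eef_rot: [3.14, 0.003, 2.5]
force: [1.9, -4.1, 5.4]
grip_width: 0.0175
grip_force: 40.0
time_s: 11.65
ee_pos: [0.6234, -0.001, 0.3635]
eef_rot: [-3.141, -0.0, 2.5]
force: [-0.6, -0.9, -0.5]
grip_width: 0.0425
grip_force: 0.0
```

View pics/w5.png

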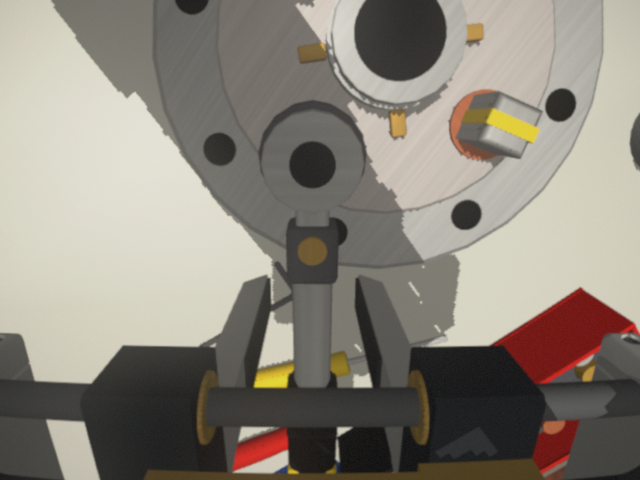

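The socket is fully down (hole 312,165) and the wrench sags free between the open fingers. Now I slide the open cage back to the ring and drop it 1 cm.

```bash
python3 -m jog '[[-4,0,0,0,0,0],[-8,0,0.4,0,0,0],[-9.6,0,0.9,0,0,0],[-9.6,0,0.9,0,0,0]]'; python3 -m jog '[[0,-0.4,0,0,0,0],[0,-0.6,0,0,0,0]]'; python3 d.py 0.699 -0.0594 0.354 2.5
```

```text
time_s: 12.1
ee_pos: [0.701, -0.0599, 0.3528]
eef_rot: [-3.141, -0.002, 2.498]
force: [0.0, 0.1, -1.2]
grip_width: 0.0422
grip_force: 0.0
time_s: 12.3
ee_pos: [0.696, -0.0628, 0.3552]
eef_rot: [3.141, 0.0, 2.5]
force: [-0.0, 0.7, 0.3]
grip_width: 0.0424
grip_force: 0.0
[-0.04  0.45  0.12] [0.0001 0.0002 0.0004]
```

```bash
python3 -m jog '[[0,-0.3,0,0,0,0.018],[0,-0.6,0,0,0,0.036]]'; python3 -m jog '[[0,-0.4,0,0,0,0.025],[0.02,-0.8,0,0,0,0.05]]'
```

```text
time_s: 12.5
ee_pos: [0.6926, -0.0678, 0.3553]
eef_rot: [3.141, 0.0, 2.463]
force: [-0.2, 1.2, 0.5]
grip_width: 0.0422
grip_force: 0.6
time_s: 12.7
ee_pos: [0.6877, -0.0741, 0.3552]
eef_rot: [3.14, 0.0, 2.412]
force: [1.6, 4.8, 1.8]
grip_width: 0.0423
grip_force: 2.6
```

```bash
python3 -m jog '[[0,-0.4,0,0,0,0.025],[0.02,-0.8,0,0,0,0.05]]'
```

```text
time_s: 12.9
ee_pos: [0.6824, -0.0793, 0.3554]
eef_rot: [3.139, 0.0, 2.362]
force: [3.7, 9.4, 3.3]
grip_width: 0.0422
grip_force: 4.8
```

```bash
python3 -m jog '[[0,-0.4,0,0,0,0.025],[0.02,-0.8,0,0,0,0.05]]'
```

```text
time_s: 13.1
ee_pos: [0.6767, -0.0847, 0.3553]
eef_rot: [3.139, -0.0, 2.313]
force: [3.7, 10.5, 2.7]
grip_width: 0.0421
grip_force: 5.0
```

```bash
python3 -m jog '[[0,-0.4,0,0,0,0.025],[0.02,-0.8,0,0,0,0.05]]'
```

```text
time_s: 13.3
ee_pos: [0.6707, -0.0898, 0.3553]
eef_rot: [3.139, -0.0, 2.263]
force: [3.1, 11.8, 1.8]
grip_width: 0.0426
grip_force: 5.1
```

```bash
python3 -m jog '[[0,-0.4,0,0,0,0.025],[0.02,-0.8,0,0,0,0.05]]'
```

```text
time_s: 13.5
ee_pos: [0.6644, -0.0947, 0.3553]
eef_rot: [3.139, -0.001, 2.213]
force: [4.6, 11.2, 3.1]
grip_width: 0.0423
grip_force: 5.3
```

```bash
python3 -m jog '[[0,-0.4,0,0,0,0.025],[0.02,-0.8,0,0,0,0.05]]'
```

```text
time_s: 13.7
ee_pos: [0.6579, -0.0993, 0.3553]
eef_rot: [3.138, -0.001, 2.163]
force: [4.5, 11.6, 3.1]
grip_width: 0.0424
grip_force: 5.5
```

```bash
python3 -m jog '[[0,-0.4,0,0,0,0.025],[0.02,-0.8,0,0,0,0.05]]'
```

```text
time_s: 13.9
ee_pos: [0.6512, -0.1036, 0.3554]
eef_rot: [3.138, -0.001, 2.113]
force: [5.5, 12.5, 3.8]
grip_width: 0.0422
grip_force: 5.7
```

```bash
python3 -m jog '[[0,-0.4,0,0,0,0.025],[0.02,-0.8,0,0,0,0.05]]'
```

```text
time_s: 14.1
ee_pos: [0.6443, -0.1076, 0.3554]
eef_rot: [3.138, -0.001, 2.063]
force: [7.4, 13.4, 2.9]
grip_width: 0.0422
grip_force: 5.9
```

```bash
python3 -m jog '[[0,-0.4,0,0,0,0.025],[0.02,-0.8,0,0,0,0.05]]'
```

```text
time_s: 14.3
ee_pos: [0.6372, -0.1112, 0.3555]
eef_rot: [3.138, -0.001, 2.013]
force: [8.0, 11.5, 3.5]
grip_width: 0.0428
grip_force: 6.1
```

```bash
python3 -m jog '[[0,-0.4,0,0,0,0.025]]'
```

```text
time_s: 14.4
ee_pos: [0.6336, -0.1129, 0.3555]
eef_rot: [3.137, -0.0, 1.988]
force: [7.8, 11.7, 2.9]
grip_width: 0.0422
grip_force: 6.2
```

```bash
python3 -m jog '[[0,-0.4,0,0,0,0.025]]'
```

```text
time_s: 14.5
ee_pos: [0.63, -0.1145, 0.3556]
eef_rot: [3.137, -0.0, 1.963]
force: [8.1, 11.1, 3.3]
grip_width: 0.042
grip_force: 6.2
```

```bash
cat > hd.py <<'E'
from h import *
def blob(m,x,y):
    l,L,s,ct=cv2.connectedComponentsWithStats(m.astype(np.uint8)); 
    ys,xs=np.where((L>0)&(s[L,4]>150)&(s[L,4]<4000)); i=np.argmin(np.hypot(xs-x,ys-y)); k=L[ys[i],xs[i]]; return ct[k],s[k]
c=ctrl.camera("wrist"); g=cv2.cvtColor(c["img"],cv2.COLOR_BGR2GRAY); h=cv2.cvtColor(c["img"],cv2.COLOR_BGR2HSV)
ph,pv=proj(c,(.5674,.0398,.193)).round().astype(int),None
a=ctrl.get_obs()["eef_rot"][2]-np.pi
p,s=blob(g<50,*ph)
H=onz(c,p,.193); 
pe=proj(c,(H[0]+.035*np.cos(a),H[1]+.035*np.sin(a),.191)).round().astype(int)
q,s2=blob((h[...,1]>90)&(h[...,0]<30)&(h[...,2]>40),*pe); V=onz(c,q,.191)
print(p,s,q,s2); print(H,V,np.hypot(*(H-V)[:2]),"head dir",np.arctan2(*(V-H)[1::-1]),"tool",a)
cv2.imwrite("pics/hd.png",c["img"])
E
python3 hd.py
```

```text
[223.53727145  15.31504923] [210   0  32  32 711] [150.75263158  16.16578947] [139   0  33  32 380]
[ 0.55840098 -0.01758813  0.193     ] [ 0.53436967 -0.02652063  0.191     ] 0.025637732948518382 head dir -2.785716096667064 tool -1.1805934763773265
```

```bash
python3 -m jog '[[0,-0.4,0,0,0,0.025]]'
```

```text
time_s: 14.65
ee_pos: [0.6265, -0.1161, 0.3556]
eef_rot: [3.137, -0.0, 1.938]
force: [7.8, 10.9, 1.9]
grip_width: 0.0423
grip_force: 5.7
```

```bash
python3 -m jog '[[0,-0.4,0,0,0,0.025]]'
```

```text
time_s: 14.75
ee_pos: [0.6226, -0.1177, 0.3556]
eef_rot: [3.138, -0.0, 1.913]
force: [7.5, 8.9, 3.3]
grip_width: 0.0421
grip_force: 5.1
```

```bash
python3 -m jog '[[0,-0.4,0,0,0,0.025],[0.02,-0.8,0,0,0,0.05]]'
```

```text
time_s: 14.95
ee_pos: [0.6148, -0.1206, 0.3554]
eef_rot: [3.138, 0.0, 1.862]
force: [6.4, 4.6, 3.2]
grip_width: 0.0426
grip_force: 3.4
```

```bash
python3 -m jog '[[0,-0.4,0,0,0,0.025],[0,-0.6,0,0,0,0.035],[0,-0.6,0,0,0,0.035],[0,-0.6,0,0,0,0.035]]'
```

```text
time_s: 15.35
ee_pos: [0.609, -0.1231, 0.3548]
eef_rot: [3.141, 0.0, 1.829]
force: [2.5, 0.7, 1.6]
grip_width: 0.0422
grip_force: 1.2
```

```bash
python3 d.py 0.6367 -0.1099 0.355 2.004
```

```text
[ 0.57  3.02 -0.02] [ 1.000e-04  4.000e-04 -1.754e-01]
```

```bash
python3 -m jog '[[0.05,0.7,0,0,0,-0.04],[0.18,1.4,0,0,0,-0.08],[0.3,2,0,0,0,-0.12],[0.45,2.6,0,0,0,-0.15],[0.57,3,0,0,0,-0.175],[0.57,3,0,0,0,-0.175]]'; python3 d.py 0.5969 -0.0239 0.355 2.004
```

```text
time_s: 15.95
ee_pos: [0.6369, -0.1097, 0.3546]
eef_rot: [3.141, 0.001, 2.005]
force: [4.1, 0.2, 1.4]
grip_width: 0.0424
grip_force: 2.2
[ 9.47 -0.03 -0.05] [0.0004 0.0006 0.0006]
```

```bash
python3 -m jog '[[0.05,0.4,0,0,0,-0.025],[0.1,0.8,0,0,0,-0.05],[0.1,0.8,0,0,0,-0.05]]'; python3 - <<'E'
from station import ctrl
for _ in range(3): print(ctrl.get_obs()["force"],ctrl.get_obs()["grip_force"]); ctrl.camera("top")
E
```

```text
time_s: 16.25
ee_pos: [0.6436, -0.1053, 0.3541]
eef_rot: [-3.141, -0.001, 2.055]
force: [0.3, -0.2, -0.3]
grip_width: 0.0423
grip_force: 0.3
[ 0.25690394 -0.15719708 -0.26534615] 0.3378478065133095
[-0.65414951  1.09933801  0.25067482] 0.3571534249931574
[ 0.05837526  0.2516554  -0.28681258] 0.3687247261404991
```

```bash
python3 d.py 0.6510 -0.1025 0.355 2.10;  python3 d.py 0.6028 -0.0206 0.3635 2.10
```

```text
[-0.09  0.82 -0.06] [-0.0006 -0.0006 -0.0465]
[ 9.4   0.35 -0.91] [-0.0006 -0.0006 -0.0465]
```

```bash
python3 -m jog '[[-0.05,0.5,0,0,0,-0.03],[-0.1,0.8,0,0,0,-0.046],[3,0.65,-0.3,0,0,-0.046],[6,0.5,-0.6,0,0,-0.046],[9,0.4,-0.9,0,0,-0.046],[9.4,0.35,-0.9,0,0,-0.046],[9.4,0.35,-0.9,0,0,-0.046]]'; python3 hd.py
```

```text
time_s: 17.1
ee_pos: [0.6029, -0.0202, 0.364]
eef_rot: [3.141, 0.0, 2.101]
force: [0.7, 0.0, -0.2]
grip_width: 0.0426
grip_force: 0.0
[308.51643945 165.82357658] [ 289  143   44   43 1247] [312.34146341 248.9695122 ] [298 235  29  29 656]
[0.56848017 0.035386   0.193     ] [0.58707927 0.00658299 0.191     ] 0.03428614457293956 head dir -0.9974253232537428 tool -1.0412086264757034
```

View pics/hd.png

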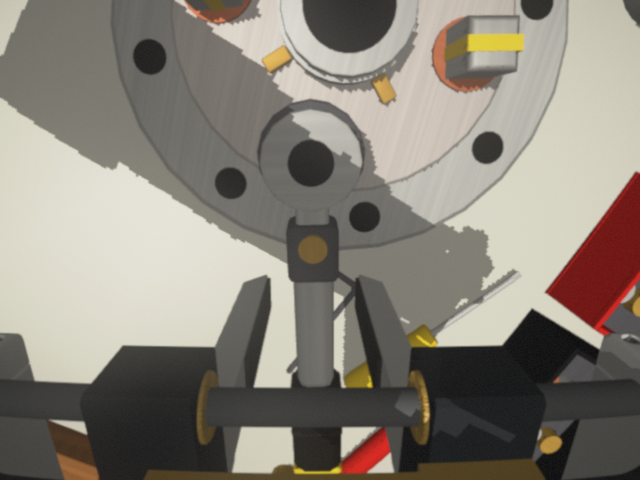

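The wrench is straight again and still seated (hole 310,163; pivot 312,249). Now I grip the tube, level it and lift.

```bash
python3 -m jog '[[0,0,0,0,0,0],[0,0,0,0,0,0],[0,0,0,0,0,0],[0,0,0,0,0,0],[0,0,0,0,0,0],[0,0,0,0,0,0]]' 5 40; python3 -m jog '[[0.55,0,-0.2,0,-0.03,0],[1.1,0,-0.4,0,-0.06,0],[1.1,0,-0.4,0,-0.06,0]]'
```

```text
time_s: 17.75
ee_pos: [0.6029, -0.0209, 0.3637]
eef_rot: [3.142, 0.001, 2.1]
force: [1.4, -2.8, 0.0]
grip_width: 0.0173
grip_force: 40.0
time_s: 18.05
ee_pos: [0.5968, -0.0099, 0.3676]
eef_rot: [-3.141, 0.061, 2.101]
force: [-0.9, 2.3, -3.6]
grip_width: 0.0177
grip_force: 40.0
```

```bash
python3 -m jog '[[-0.06,0,-1,0,0,0],[-0.12,0,-2,0,0,0],[-0.18,0,-3,0,0,0],[-0.3,0,-5,0,0,0],[-0.48,0,-8,0,0,0],[-0.54,0,-9,0,0,0],[-0.54,0,-9,0,0,0]]'
```

```text
time_s: 18.75
ee_pos: [0.5972, -0.0114, 0.4595]
eef_rot: [3.139, 0.062, 2.099]
force: [-1.1, 0.7, -3.8]
grip_width: 0.0177
grip_force: 40.0
```

```bash
cat > d2.py <<'E'
import sys, numpy as np
from scipy.spatial.transform import Rotation as R
from station import ctrl
o=ctrl.get_obs(); x,y,z,yaw=map(float,sys.argv[1:5])
A=R.from_euler('xyz',o["eef_rot"]); B=R.from_euler('z',yaw-o["eef_rot"][2])*A
T=np.array([x,y,z])-B.apply([0,0,ctrl.tcp_to_grasp])
print("grasp now",o["ee_pos"]+A.apply([0,0,ctrl.tcp_to_grasp]),"TCP target",T)
print((A.inv().apply(T-o["ee_pos"])*100).round(2),(A.inv()*B).as_rotvec().round(4))
E
python3 d2.py 0.4672 -0.2541 0.20 1.696
```

```text
grasp now [ 0.60326116 -0.02083172  0.27945794] TCP target [ 0.46532482 -0.24301106  0.3800491 ]
[-12.83 -23.09   8.7 ] [ 0.0251 -0.0011  0.4025]
```

```bash
python3 d2.py 0.4672 -0.2541 0.279 1.696
```

```text
grasp now [ 0.60326116 -0.02083172  0.27945794] TCP target [ 0.46532482 -0.24301106  0.4590491 ]
[-13.33 -23.07   0.82] [ 0.0251 -0.0011  0.4025]
```

```bash
python3 -m jog '[[-13.3,-23.1,0.8,0.025,0,0.4],[-13.3,-23.1,0.8,0.025,0,0.4],[-13.3,-23.1,0.8,0.025,0,0.4],[-13.3,-23.1,0.8,0.025,0,0.4],[-13.3,-23.1,0.8,0.025,0,0.4],[-13.3,-23.1,0.8,0.025,0,0.4],[-13.3,-23.1,0.8,0.025,0,0.4],[-13.3,-23.1,0.8,0.025,0,0.4]]'; python3 d2.py 0.4672 -0.2541 0.075 1.696; python3 - <<'E'
from h import *
c=ctrl.camera("side"); q=proj(c,(.467,-.254,.25)).astype(int); print(q)
x,y=max(q[0]-160,0),max(q[1]-130,0); cv2.imwrite("pics/s6.png",cv2.resize(c["img"][y:y+240,x:x+320],None,fx=2.5,fy=2.5))
E
```

```text
time_s: 19.55
ee_pos: [0.4652, -0.2427, 0.4568]
eef_rot: [-3.14, 0.059, 1.698]
force: [-0.8, 0.7, -3.0]
grip_width: 0.0176
grip_force: 40.0
grasp now [ 0.46617947 -0.25335158  0.27675036] TCP target [ 0.46620738 -0.24344536  0.25508235]
[ 1.11  0.13 20.14] [0.0001 0.     0.0024]
[367 298]
```

View pics/s6.png

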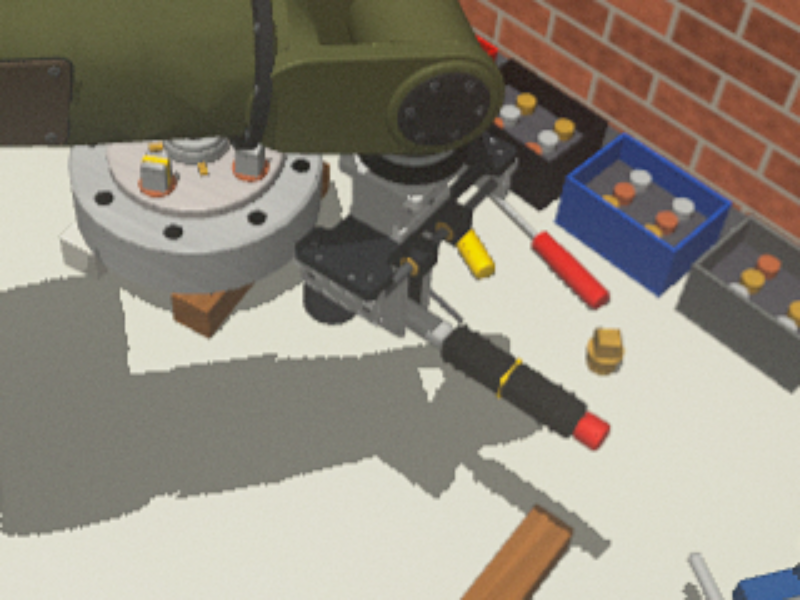

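The wrench is held and looks about level above its place (ring at crop 510,378). I lower it.

```bash
python3 -m jog '[[0.3,0.1,5,0,0,0],[0.55,0.1,10,0,0,0],[0.8,0.1,15,0,0,0],[1,0.1,18.5,0,0,0],[1.1,0.1,20.1,0,0,0],[1.1,0.1,20.1,0,0,0]]'; python3 d2.py 0.4672 -0.2541 0.0545 1.696
```

```text
time_s: 20.2
ee_pos: [0.4662, -0.2425, 0.2539]
eef_rot: [-3.137, 0.057, 1.701]
force: [0.6, -0.2, -2.8]
grip_width: 0.0177
grip_force: 40.0
grasp now [ 0.46668394 -0.25278561  0.07380479] TCP target [ 0.46674422 -0.24376455  0.23460311]
[-0.03  0.05  1.93] [0.0003 0.     0.0049]
```

```bash
python3 -m jog '[[0.1,0,0.5,0,0,0],[0.1,0,1,0,0,0],[0.1,0,1.3,0,0,0],[0.1,0,1.5,0,0,0],[0.1,0,1.6,0,0,0]]'; python3 d2.py 0.4672 -0.2541 0.0545 1.696
```

```text
time_s: 20.7
ee_pos: [0.4661, -0.2437, 0.2406]
eef_rot: [-3.141, 0.06, 1.699]
force: [-0.5, -0.2, -3.3]
grip_width: 0.0171
grip_force: 40.0
grasp now [ 0.46733624 -0.25455405  0.06053322] TCP target [ 0.46595898 -0.24327508  0.23457066]
[ 0.08 -0.    0.6 ] [0.0002 0.     0.003 ]
```

```bash
python3 -m jog '[[0,0,0.3,0,0,0],[0,0,0.5,0,0,0],[0,0,0.5,0,0,0]]'; python3 -m jog '[[0,0,0.1,0,0,0],[0,0,0.2,0,0,0],[0,0,0.2,0,0,0]]'
```

```text
time_s: 21.0
ee_pos: [0.466, -0.244, 0.2352]
eef_rot: [-3.14, 0.06, 1.699]
force: [-0.0, 0.1, -3.5]
grip_width: 0.0175
grip_force: 40.0
time_s: 21.3
ee_pos: [0.4661, -0.2441, 0.2334]
eef_rot: [-3.141, 0.06, 1.699]
force: [-1.3, 0.6, -2.8]
grip_width: 0.0176
grip_force: 40.0
```

```bash
python3 -m jog '[[0,0,0.1,0,0,0],[0,0,0.2,0,0,0],[0,0,0.2,0,0,0]]'; python3 -m jog '[[0,0,0.1,0,0,0],[0,0,0.2,0,0,0],[0,0,0.2,0,0,0]]'
```

```text
time_s: 21.6
ee_pos: [0.4664, -0.2443, 0.2331]
eef_rot: [3.141, 0.061, 1.699]
force: [-4.3, 5.0, 15.9]
grip_width: 0.0175
grip_force: 40.0
time_s: 21.9
ee_pos: [0.4668, -0.2445, 0.2329]
eef_rot: [3.139, 0.063, 1.699]
force: [-10.5, 10.4, 36.8]
grip_width: 0.0177
grip_force: 40.0
```

Contact. Ease off 3 mm, open, then lift away.

```bash
python3 -m jog '[[0,0,-0.2,0,0,0],[0,0,-0.35,0,0,0],[0,0,-0.35,0,0,0]]'; python3 -m jog '[[0,0,0,0,0,0],[0,0,0,0,0,0],[0,0,0,0,0,0],[0,0,0,0,0,0],[0,0,0,0,0,0]]' 55; python3 -m jog '[[0,0,-1,0,0,0],[0,0,-3,0,0,0],[0,0,-7,0,0,0],[0,0,-12,0,0,0],[0,0,-13,0,0,0],[0,0,-13,0,0,0],[0,0,-13,0,0,0],[0,0,-13,0,0,0]]'; python3 - <<'E'
from h import *
c=ctrl.camera("wrist"); g=cv2.cvtColor(c["img"],cv2.COLOR_BGR2GRAY); h=cv2.cvtColor(c["img"],cv2.COLOR_BGR2HSV)
def best(m,X):
    e=proj(c,X); l,L,s,ct=cv2.connectedComponentsWithStats(m.astype(np.uint8))
    k=min((i for i in range(1,l) if 25<s[i,4]<4000),key=lambda i:np.hypot(*(ct[i]-e))); return e,ct[k],s[k]
e,p,s=best(g<50,(.4576,-.1848,.059)); print(e,p,s,onz(c,p,.059))
e,p,s=best((h[...,1]>150)&(abs(h[...,0].astype(int)-27)<7)&(h[...,2]>90),(.4779,-.3487,.061)); print(e,p,s,onz(c,p,.061))
E
```

```text
time_s: 22.2
ee_pos: [0.4661, -0.2442, 0.2331]
eef_rot: [-3.141, 0.06, 1.699]
force: [-2.4, 1.2, 6.3]
grip_width: 0.0173
grip_force: 40.0
time_s: 22.7
ee_pos: [0.4661, -0.2441, 0.2329]
eef_rot: [-3.141, 0.06, 1.699]
force: [-0.2, -0.3, -0.4]
grip_width: 0.051
grip_force: 0.0
time_s: 23.5
ee_pos: [0.4651, -0.2363, 0.3611]
eef_rot: [-3.138, 0.058, 1.699]
force: [1.2, 0.1, 1.0]
grip_width: 0.0517
grip_force: 0.0
[312.48078926 140.27834606] [313.96675192 143.74424552] [303 133  22  23 391] [ 0.458937  -0.1870368  0.059    ]
[311.51125387 342.59775194] [313.72868217 344.2248062 ] [298 341  32   6 129] [ 0.47995213 -0.35007369  0.061     ]
```

```bash
python3 -c "
from station import ctrl
print(ctrl.hand_in())"
```

```text
the job is handed in; nothing more can be done
None
```

I tightened the unmarked plug until the wrench clicked, stopped there, and handed the job in at about 24 s. The wrench is back on its rest, with socket and ring about 3 mm from where they lay. I could not read the plug's final angle: the wrench head turned about 0.38 rad to the click, and the start angle is unknown. The hand-in returned no verdict.

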